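# Fit the edge cleat over the studs of a tile's display mount

## Task

Fit the edge cleat to the mount of the restored tile. Lay it on the two studs of the sliding stud bar, feel along gently until both holes drop over the studs, and seat it flat on the bar while the bar is still standing back from the tile; then push cleat and bar up to the tile until the cork buffer just touches the tile's edge, and let go. Be gentle with the tile and the studs, and do not disturb the other things on the bench.

Things in the scene. Friction and masses are not known exactly. Their poses are not given: they have to be found in the camera images.
- cleat_grip (a point): Centre of the upright black grip on the edge cleat (loose, 190 g, starts level on a grey foam block 34 x 170 x 25 mm high). Cleat axes: x to its front (tile) edge, y along it, z up. Grip: 10 mm thick (x), 50 long (y), 34 high; its top is 17 mm above this point. It stands on the top of an aluminium plate 62 (x) x 150 (y) x 5 mm, reaching 28 mm behind to 34 mm in front of this point.
- cleat_holes (a point): Middle between the cleat's two through holes, at the plate's underside, 22 mm straight below cleat_grip; same axes. The holes, 12 mm in diameter, are at y = -55 and +55 mm.
- cleat_face (a point): Middle of the front face of the cork buffer under the cleat, at the level of the plate's underside: 24 mm in front (x) of cleat_holes; same axes. The buffer is 6 mm thick (x), 70 mm long (y) and reaches 8 mm below the plate's underside. In front of it the plate's last 10 mm is the lip that comes to lie over the tile's edge.
- mount: Fixed display mount: dark grey panel 340 (x) x 200 (y) x 12 mm, x = -165 to +175 mm, origin at bench height; x points from stud bar to tile, z up. Two slotted aluminium rails (20 mm wide, y = -55 and +55 mm, x = -155 to 0, tops at z = 24 mm) carry the sliding stud bar. The tile lies beyond them, between low fences and against fixed clips at its far side.
- stud_zone (a point): Point fixed on the mount at x = -93, y = 0, z = 30 mm (level of the stud bar's top). The bar is a steel strip 24 (x) x 140 (y) x 6 mm with two brass studs at y = -55 and +55 mm: 10 mm in diameter, 18 mm tall, the last 6 mm tapering to a 6.4 mm flat tip. Where the bar starts is not measured: up to 28 mm before or behind this point along x. It slides along x only (about 7 N) and stays where left.
- tile_edge (a point): Middle of the top arris of the tile edge facing the stud bar, x into the tile along the mount's x. Restored blue-and-white tile, 150 x 150 x 12 mm, 0.5 kg, loose on cork, underside 15 mm and top 27 mm above the mount's origin; edge at the mount's x = 5 mm. With the cleat flat on the bar its lip passes 3 mm above the tile, and the buffer meets the tile's edge.
- jar_blue: Glass jar of blue pigment, 48 mm in diameter, 50 mm high; origin under its centre. Leave alone.
- jar_red: The same, red pigment. Leave alone.
- jar_white: The same, white pigment, with a black lid. Leave alone.
- wash_bottle: White wash bottle with yellow spout, 64 mm in diameter, 175 mm high; origin under its centre. Leave alone.
- brush: Retouching brush, 170 mm long, 8 mm thick, lying on the white palette tile (150 x 150 x 8 mm); origin under its middle. Leave alone.
- nut0: Round brass nut, 20 mm in diameter, 9 mm high, lying in a small white dish (90 mm wide, 14 mm high); it is for later. Leave alone.
- nut1: The second nut, in the same dish. Leave alone.
Things that resemble listed ones, but are neither listed nor needed, are in the scene too. What is shaped like the part that bears tile_edge but yellow is not meant. What is shaped like the part that bears cleat_grip but turquoise is not meant.

How it is judged (in metres and radians):
On the way:
1. the cleat sits flat on the stud bar with both holes over the studs, its buffer still more than 15 mm short of the tile (z of cleat_face in the frame of mount between 0.028 and 0.032 m and y of cleat_face in the frame of mount between -0.004 and 0.004 m and angle between cleat_grip's own z axis and vertical below 0.05 rad and angle between the x axis of cleat_grip and the x axis of mount, either way round below 0.06 rad and x of cleat_face in the frame of tile_edge between -0.135 and -0.015 m), for 0.2 s.
At the end, for the whole second after the job is handed in: The cleat is released and at rest on the studs, flat on the stud bar (underside within 2 mm of the bar's top, tilt under 0.05 rad, square to the mount within 0.06 rad, centred within 4 mm), its cork buffer against the tile's edge (gap under 2.5 mm), and the tile is within 4 mm of where it lay (z of cleat_face in the frame of mount between 0.028 and 0.032 m and y of cleat_face in the frame of mount between -0.004 and 0.004 m and angle between cleat_grip's own z axis and vertical below 0.05 rad and angle between the x axis of cleat_grip and the x axis of mount, either way round below 0.06 rad and x of cleat_face in the frame of tile_edge between -0.0025 and 0.002 m and distance of tile_edge from where it was at the start of the episode below 0.004 m and linear speed of cleat below 0.01 m/s); the robot touches nothing.
It fails at once if the cleat is pressed on the studs or the mount with more than 75 N (contact force between cleat and mount above 75 N).
It fails at once if the cleat or the robot presses on the tile with more than 30 N (contact force between any of cleat, the fingers, the arm and tile above 30 N).
It fails at once if the tile is shifted by more than 6 mm (distance of tile_edge from where it was at the start of the episode above 0.006 m).
It fails at once if a bystander is moved by more than 15 mm (distance of any of jar_blue, jar_red, jar_white, wash_bottle, brush, nut0, nut1 from where it was at the start of the episode above 0.015 m).
It also fails if it takes over 64 s, if anything falls off the work surface, if the arm or the gripper's body presses on something with over 40 N, if the wrist force passes 120 N, or if a joint passes its speed limit or range.

## Robot

A 6-joint arm with a two-finger parallel gripper is mounted at the origin on the work surface. World frame = base frame: x ahead of the robot, y to its left, z up, the work surface at z = 0. Lengths are in mm, angles in degrees, forces in N, time in s.
With the tool pointing down it reaches from about 350 to 850 mm from the base axis. Payload 8.1 kg.
Tool frame: the origin (TCP) lies at the centre of the arm's flange, where the gripper is bolted on; the fingertips stand 173 mm ahead of it and the grasp point (between the pads) lies 155 mm ahead of it; z points along the fingers, y is the line along which they close (so a half turn about z gives the same grasp; the last joint's range is limited). The gripper opens to 85 mm and grips with 20 to 120 N. Pads are 22 mm wide; open, the fingers measure 114 mm over their backs; the gripper's body (76 mm by 85 mm) begins 54 mm behind the grasp point. The pads swing forward as they close: fully open they stand 13 mm farther back than shut.
Start: joints at [60.424, 7.471, 85.268, -0, 87.261, -4.893], TCP at [250.539, 545.194, 404.692] pointing down, gripper open.
Joint ranges: [-169.43, 169.43], [-51.17, 129.36], [1.28, 143.12], [-76.62, 256.62], [0, 156.53], [-152.29, 152.29]. Speed limits (degrees/s): [136.94, 136.94, 159.86, 180, 180, 180].

## Interface

Orientations are given as [roll, pitch, yaw] about the fixed x, y, z axes, in that order (R = Rz(yaw) Ry(pitch) Rx(roll)).
In Python, from bench import * gives the robot as it stands.
- The arm moves only by the shell command python3 -m jog 'ROWS' [FORCE]. ROWS is text: rows parted by semicolons, each of 7 numbers parted by spaces: the shift along the tool's x, y, z scaled (see below), then the turn, a rotation vector about the tool's x, y, z scaled (see below), then the closure, from -1 (fully open) to 1 (shut). In form: tx ty tz wx wy wz hand; .... A call has 1 to 5 rows; each row shifts and turns the commanded pose from where the row before left it, along the tool's axes as they then stand; what a row does not reach is not made up. The controller multiplies each number of a shift by 0.1 m and each number of a turn by 60 degrees. A row lasts 1/8 s, in which the tool goes at most 62.5 mm and 10.7 degrees, less where a joint would pass 70% of its speed; a pose out of reach is approached as far as the arm can. A call with a number of a shift or a turn outside -1 to 1 is refused whole. A call with a gripper value outside its range is refused whole. The fingers move at their own pace and stop on an object; FORCE is the grip in N (left out, the last holds). Time passes only in rows, so rows that do not move let the fingers close. It gives the time, the measured TCP pose, the force, the opening and the grip force at its end, in the units of the state.
- sense(): the state, without advancing time (a new reading comes with each control period).
- snapshot(name): name is "scene" or "top"; returns a dict with "img" (480x640x3 uint8, red, green, blue), "fx", "fy", "cx", "cy" (pixels), "extrinsics" (4x4, takes a point from camera to world coordinates). Camera axes: x right, y down, z forward; pixel columns grow to the right and rows downward; lengths in mm; the calibration is good to about 2 mm. A picture is of the moment at which its call begins. There is no depth.
- hand_in(): hands the job in; it is judged then, once.
The state is a dict: "time": time; "joint_pos": joint angles; "qd": joint speeds; "joint_efforts": joint torques, N m; "tool_pos": TCP position; "tcp_rot": TCP orientation; "ft_force": force on the tool from outside, world axes, zero at the start; "wrist_torque": the same for the moment, N m; "finger_gap": finger opening in mm; "grip_force": force on a finger pad.
Only numpy, scipy, OpenCV 4.12 (cv2) and the standard library are available. Lean on these libraries where they do the work, as an engineer would, in place of code of your own. Each camera call takes 0.05 s, during which the arm holds its last target. There are 200 camera calls.

## Working session

There is one attempt and no reset: what is moved stays moved. The work goes in short steps, Python scripts to look and compute and a shell command to move; the robot and the scene stay as the last step left them, time stands still between calls to the robot, and variables do not carry over. Pictures are saved under pics/ and viewed, at most 10 in all, crops included, and the job is handed in when it is done.

```bash
mkdir -p pics; ls; python3 - <<'E'
from bench import *
import cv2,numpy as np
for n in("scene","top"):
    s=snapshot(n); cv2.imwrite(f"pics/{n}0.png",s["img"][:,:,::-1]); print(n,s["fx"],s["fy"],s["cx"],s["cy"]); print(np.round(s["extrinsics"],4).tolist())
print(sense())
E
```

```text
pics
scene 457.2366960216189 457.2366960216189 322.92931469771554 229.36077612451638
[[-0.6956, 0.4423, -0.5662, 1143.6127], [0.7183, 0.4098, -0.5623, 648.2972], [-0.0167, -0.7978, -0.6027, 742.6126], [0.0, 0.0, 0.0, 1.0]]
top 570.4683564969073 570.4683564969073 317.93126048958226 231.8166294724342
[[0.0174, -0.9892, 0.1456, 284.2426], [-0.9997, -0.0146, 0.0202, -6.6179], [-0.0179, -0.1459, -0.9891, 1576.5221], [0.0, 0.0, 0.0, 1.0]]
{'time': 0.1, 'joint_pos': array([ 6.04230691e+01,  7.51070696e+00,  8.53252737e+01, -7.73903755e-04,
        8.72623896e+01, -4.89238438e+00]), 'qd': array([-0.09255044, -0.03880634, -0.13533772, -0.00814253,  0.07798727,
        0.04247301]), 'joint_efforts': array([ 8.60533928e-04, -5.70952749e+01, -5.01941013e+01, -1.67037470e-04,
        8.30917095e-03,  8.32591724e-06]), 'tool_pos': array([250.44012448, 544.99215243, 403.7284481 ]), 'tcp_rot': array([-1.79901922e+02, -7.61930892e-03,  1.55315485e+02]), 'ft_force': array([ 0.81265882, -0.63436265, -0.64117136]), 'wrist_torque': array([ 4.83207798e-02, -7.83468977e-05, -1.64255027e-02]), 'grip_force': 0.0, 'finger_gap': 85.53665933607876}
```

View pics/scene0.png

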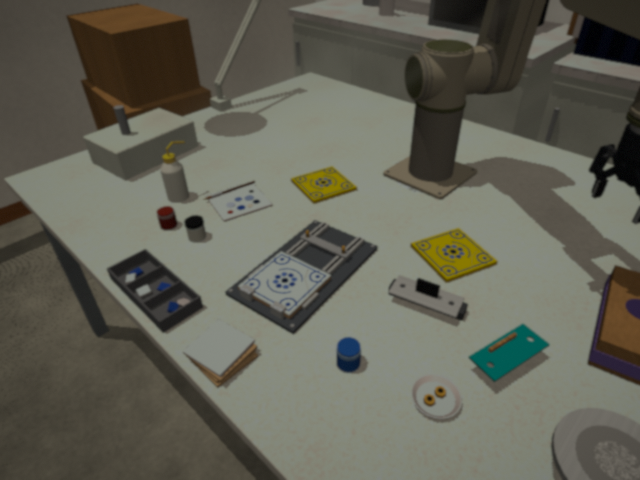

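View pics/top0.png

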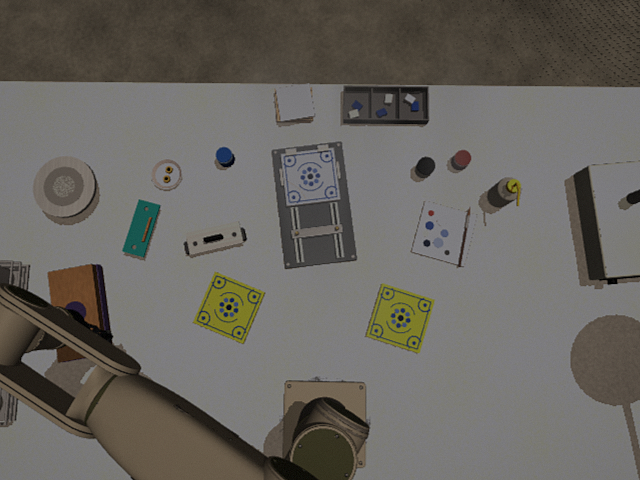

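The scene view shows the cleat at (428,297) and the mount at (300,270). In the top view they are at (215,240) and (315,205), with the stud bar at (316,231). I'll enlarge both.

```bash
python3 - <<'E'
import cv2,numpy as np
t=cv2.imread("pics/top0.png");s=cv2.imread("pics/scene0.png")
def c(im,x,y,w,h,k):return cv2.resize(im[y:y+h,x:x+w],None,fx=k,fy=k,interpolation=cv2.INTER_CUBIC)
a=np.hstack([c(t,175,210,80,60,5),c(s,380,255,80,60,5)])
b=np.hstack([c(t,265,135,100,75,4),c(s,290,210,100,75,4)])
b=np.clip(b*1.3,0,255).astype(np.uint8)
cv2.imwrite("pics/crop1.png",np.vstack([a,b]))
E
```

```text
(no output)
```

View pics/crop1.png

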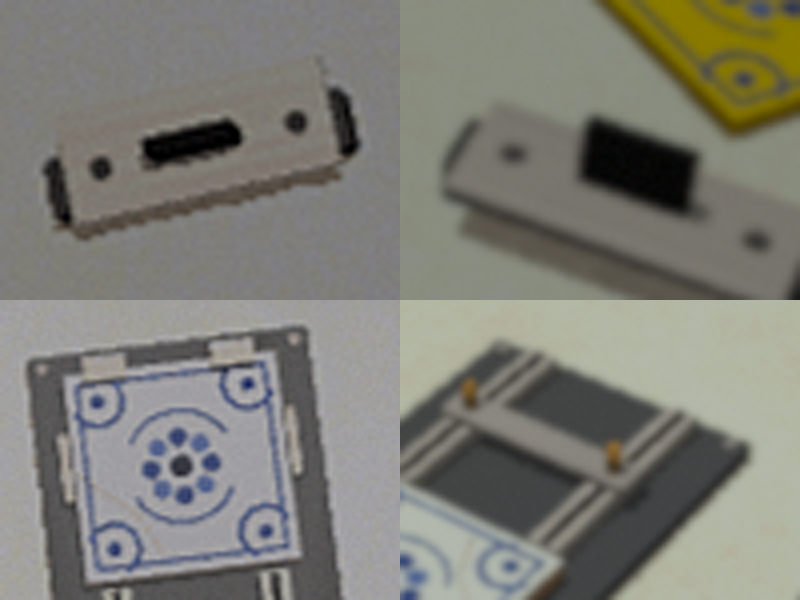

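The crops show the cleat's holes in the top view at about (195,244) and (234,234), and in the scene view at (403,286) and (451,303). The brass studs in the scene view are at (307,231) and (343,247). Next I'll measure these by mask.

```bash
cat > h.py <<'E'
from bench import *
import cv2,numpy as np
np.set_printoptions(precision=1,suppress=True)
def ray(s,uv):
    E=s["extrinsics"];d=np.array([(uv[0]-s["cx"])/s["fx"],(uv[1]-s["cy"])/s["fy"],1.])
    return E[:3,3],E[:3,:3]@d
def onz(s,uv,z):
    o,d=ray(s,uv);return (o+d*(z-o[2])/d[2])
def tri(sa,a,sb,b):
    o,d=ray(sa,a);p,e=ray(sb,b)
    t=np.linalg.lstsq(np.c_[d,-e],p-o,rcond=None)[0]
    q,r=o+t[0]*d,p+t[1]*e
    return (q+r)/2,np.linalg.norm(q-r)
def blobs(m,roi,mn=4,w=None):
    x,y,X,Y=roi;k=np.zeros_like(m);k[y:Y,x:X]=m[y:Y,x:X]
    n,l,st,c=cv2.connectedComponentsWithStats(k.astype(np.uint8))
    o=[(c[i],int(st[i,4])) for i in range(1,n) if st[i,4]>=mn];return o,l,st
def orange(im):
    h=cv2.cvtColor(im,cv2.COLOR_RGB2HSV).astype(int);return (h[...,0]>6)&(h[...,0]<24)&(h[...,1]>110)&(h[...,2]>50)
E
python3 - <<'E'
from h import *
T=snapshot("top");S=snapshot("scene")
print("stud top",blobs(orange(T["img"]),(285,210,350,255),1)[0]);print("stud scene",blobs(orange(S["img"]),(295,220,360,265),2)[0])
g=lambda s:cv2.cvtColor(s["img"],cv2.COLOR_RGB2GRAY)
gt,gs=g(T),g(S)
# cleat dark blobs
print("cleat top dark",blobs(gt<75,(183,218,250,262),3)[0]);print("scene",blobs(gs<95,(385,270,470,325),3)[0])
# panel
m=(gt<85)&(gt>15);o,l,st=blobs(m,(262,130,365,278),300);print("panel",o)
i=int(np.argmax([s[4] for s in st[1:]]))+1
pts=np.argwhere(l==i)[:,::-1]
w=np.array([onz(T,p,12)[:2] for p in pts],np.float32);print("panel rect",cv2.minAreaRect(w))
# tile by white
# plate edge profile across cleat, at plate z 30, via world resample
a=onz(T,(195.2,243.6),30);b=onz(T,(234.2,234.4),30);print("holes z30",a,b,np.linalg.norm(a-b))
for n,(p,q) in enumerate([((195.2,243.6),(402.6,285.6)),((234.2,234.4),(451.4,303))]):
    print("tri straight",tri(T,p,S,q), "swapped",tri(T,p,S,[(451.4,303),(402.6,285.6)][n]))
E
```

```text
stud top [(array([336.5, 227.5]), 4), (array([296.5, 232.5]), 4)]
stud scene [(array([306.9, 232.1]), 13), (array([343.1, 248.1]), 15)]
cleat top dark [(array([243.4, 234.1]), 49), (array([233.5, 233.9]), 15), (array([212.6, 238.4]), 130), (array([194.5, 243.1]), 15), (array([186.4, 248.5]), 44)]
scene [(array([451.8, 275.7]), 140), (array([448.5, 270.8]), 10), (array([456. , 271.6]), 13), (array([447.8, 274.1]), 9), (array([391.6, 283.7]), 27), (array([427.4, 288.3]), 368), (array([402.1, 285.4]), 17), (array([433.6, 309.7]), 689), (array([450.9, 302.7]), 20)]
panel [(array([314.9, 219.8]), 4469)]
panel rect ((592.890625, 40.08842468261719), (341.4049072265625, 199.9215087890625), 7.907085418701172)
holes z30 [474.2 361.1  30. ] [501.3 254.9  30. ] 109.67268946153898
tri straight (array([499.3, 312.2,  65.4]), np.float64(99.48478919365967)) swapped (array([474.1, 362. ,  28.5]), np.float64(1.2399156432997243))
tri straight (array([480.4, 307.3,   4.6]), np.float64(107.59315743278314)) swapped (array([501.3, 255.5,  28.3]), np.float64(0.7054298604187851))
```

```bash
python3 - <<'E'
from h import *
T=snapshot("top");S=snapshot("scene")
A,da=tri(T,(194.5,243.1),S,(450.9,302.7));B,db=tri(T,(233.5,233.9),S,(402.1,285.4));print("holes",A,da,B,db)
C=(A+B)/2;y=(A-B)[:2];y/=np.linalg.norm(y);x=np.array([y[1],-y[0]]);print("centre",C,"yaw",np.degrees(np.arctan2(x[1],x[0])),"len",np.linalg.norm(A-B))
def prof(s,z,ys,rng):
    out=[]
    E=np.linalg.inv(s["extrinsics"])
    for r in rng:
        v=[]
        for q in ys:
            p=np.r_[C[:2]+x*r+y*q,z,1];c=E@p;u=[s["fx"]*c[0]/c[2]+s["cx"],s["fy"]*c[1]/c[2]+s["cy"]]
            v.append(cv2.getRectSubPix(s["img"],(1,1),(float(u[0]),float(u[1])))[0,0])
        out.append(np.r_[r,np.mean(v,0)])
    return np.array(out)
for n,s in(("top",T),("scene",S)):
    print(n);print(prof(s,30,np.r_[-45:-33:2,33:45:2].astype(float),np.r_[-46:-20:2,20:48:2]))
st1=tri(T,(336.5,227.5),S,(306.9,232.1));st2=tri(T,(296.5,232.5),S,(343.1,248.1));print(st1,st2)
for u in((336.5,227.5),(296.5,232.5)):print("z48",onz(T,u,46))
# black grip top in scene
E
```

```text
holes [475.6 362.6  30.9] 0.7883487365065844 [502.9 256.2  30.5] 1.2569731055309155
centre [489.3 309.4  30.7] yaw 14.390932731348508 len 109.76915925185148
top
[[-46.  126.3 125.6 124.2]
 [-44.  126.5 125.8 124.1]
 [-42.  127.3 126.8 125.2]
 [-40.  127.7 127.4 125.7]
 [-38.  122.9 121.8 118.4]
 [-36.  108.  102.8  96.9]
 [-34.   90.4  81.1  71.3]
 [-32.   86.   76.6  66.5]
 [-30.   89.1  80.9  72.7]
 [-28.  102.9  95.5  88.8]
 [-26.  123.7 116.2 108.9]
 [-24.  128.3 120.8 113.1]
 [-22.  126.5 119.8 111.7]
 [ 20.  126.  119.7 112.5]
 [ 22.  125.5 120.2 113.2]
 [ 24.  125.9 122.8 115.2]
 [ 26.  126.4 124.8 116.4]
 [ 28.  126.6 125.2 116.8]
 [ 30.  126.4 123.9 115.2]
 [ 32.  125.8 122.1 115.2]
 [ 34.  126.2 123.6 119.3]
 [ 36.  126.8 125.8 123.2]
 [ 38.  126.7 126.1 123.2]
 [ 40.  126.3 125.7 123.7]
 [ 42.  126.4 125.6 124.8]
 [ 44.  126.9 126.  126. ]
 [ 46.  127.  126.4 125.8]]
scene
[[-46.  135.9 139.8 126.1]
 [-44.  134.9 139.1 125.7]
 [-42.  134.  138.  124.8]
 [-40.  132.8 136.8 123.6]
 [-38.  131.9 135.5 122.2]
 [-36.  130.8 134.2 120.8]
 [-34.  129.7 132.5 119.5]
 [-32.  127.3 129.4 116.9]
 [-30.  124.2 124.7 113.4]
 [-28.  120.8 119.8 110.2]
 [-26.  118.6 116.5 108. ]
 [-24.  117.3 114.7 106.9]
 [-22.  117.3 114.1 106.7]
 [ 20.  119.8 117.1 109.2]
 [ 22.  121.  118.  110.2]
 [ 24.  121.8 118.6 110.8]
 [ 26.  120.8 117.8 109.9]
 [ 28.  117.4 114.3 106.6]
 [ 30.  109.4 106.4  99.5]
 [ 32.   96.2  93.7  87.3]
 [ 34.   81.4  79.2  73.5]
 [ 36.   70.9  68.3  63.2]
 [ 38.   70.1  67.2  60.9]
 [ 40.   77.2  73.5  65.3]
 [ 42.   85.   80.4  71.4]
 [ 44.   89.4  84.6  75.2]
 [ 46.   91.6  86.3  76.6]]
(array([522.5, -25.6,  43.5]), np.float64(0.14497728709323646)) (array([507.1,  83.1,  43. ]), np.float64(0.18569853563190042))
z48 [522.1 -25.5  46. ]
z48 [506.7  82.8  46. ]
```

The cleat's front faces +x, with its yaw at 14.4° and its centre at (489,309). The mount's yaw is about 8°, and the bar sits at mount x ≈ -74. Now I'll approach.

```bash
cat >> h.py <<'E'
from scipy.spatial.transform import Rotation as R
def go(p,yaw):
    s=sense();Rt=R.from_euler('xyz',s["tcp_rot"],degrees=True);D=R.from_euler('xyz',[180,0,yaw],degrees=True)
    print("t",s["time"],"pos",s["tool_pos"],"rot",s["tcp_rot"],"F",s["ft_force"],"gap",s["finger_gap"],"grip",s["grip_force"])
    print("shift",np.round(Rt.inv().apply(np.array(p)-s["tool_pos"])/100,3),"shift in target axes",np.round(D.inv().apply(np.array(p)-s["tool_pos"])/100,3),"turn",np.round((Rt.inv()*D).as_rotvec(degrees=True)/60,3))
E
python3 -m jog '-.526 -.19 .15 0 0 0 -1;-.526 -.19 .15 0 0 0 -1;-.526 -.19 .15 0 0 0 -1;-.526 -.19 .15 0 0 0 -1;-.526 -.19 .15 0 0 0 -1'
python3 -m jog '-.526 -.19 .15 0 0 .0 -1;0 0 0 0 0 .17 -1;0 0 0 0 0 .17 -1;0 0 0 0 0 .17 -1;0 0 0 0 0 .17 -1'
python3 -m jog '0 0 0 0 0 .168 -1;0 0 0 0 0 0 -1;0 0 0 0 0 0 -1'
python3 -c "
from h import *
go([489.3,309.4,300],104.4)"
```

```text
time: 0.92
tool_pos: [450.9, 347.6, 329.4]
tcp_rot: [180.0, 0.0, 155.3]
ft_force: [1.1, 0.6, 0.1]
finger_gap: 85.5
grip_force: 0.0
time: 1.55
tool_pos: [489.8, 309.7, 314.6]
tcp_rot: [-180.0, -0.0, 114.2]
ft_force: [0.7, -0.5, 0.3]
finger_gap: 85.3
grip_force: 0.0
time: 1.92
tool_pos: [489.7, 309.8, 314.7]
tcp_rot: [-180.0, 0.0, 104.7]
ft_force: [-0.1, -0.1, 0.5]
finger_gap: 85.5
grip_force: 0.0
t 1.925 pos [489.7 309.8 314.7] rot [-180.     0.   104.7] F [-0.1 -0.1  0.5] gap 85.53948698982633 grip 0.0
shift [-0.  -0.   0.1] shift in target axes [-0.  -0.   0.1] turn [-0.  0.  0.]
```

```bash
python3 -m jog '0 0 .262 0 0 0 -1;0 0 .262 0 0 0 -1;0 0 .262 0 0 0 -1;0 0 .262 0 0 0 -1;0 0 0 0 0 0 0.5' 60
python3 -m jog '0 0 0 0 0 0 1;0 0 0 0 0 0 1;0 0 0 0 0 0 1;0 0 0 0 0 0 1;0 0 0 0 0 0 1' 60
python3 -m jog '0 0 0 0 0 0 1;0 0 0 0 0 0 1;0 0 0 0 0 0 1'
```

```text
time: 2.55
tool_pos: [488.4, 309.2, 207.4]
tcp_rot: [-179.7, 0.1, 104.6]
ft_force: [-0.1, 0.8, 0.5]
finger_gap: 70.3
grip_force: 0.0
time: 3.18
tool_pos: [490.2, 310.1, 211.2]
tcp_rot: [179.9, -0.0, 104.4]
ft_force: [-1.1, -0.1, 5.9]
finger_gap: 9.0
grip_force: 59.7
time: 3.55
tool_pos: [490.2, 310.1, 211.1]
tcp_rot: [179.9, -0.0, 104.4]
ft_force: [-1.4, -0.3, 5.8]
finger_gap: 9.0
grip_force: 59.7
```

```bash
python3 -m jog '0 0 -.25 0 0 0 1;0 0 -.3 0 0 0 1;0 0 0 0 0 0 1;0 0 0 0 0 0 1'
python3 - <<'E'
from h import *
T=snapshot("top");S=snapshot("scene")
go([514.6,28.7,265],98.05)
c=lambda s,x,y:cv2.resize(s["img"][y:y+75,x:x+100,::-1],None,fx=4,fy=4,interpolation=cv2.INTER_CUBIC)
cv2.imwrite("pics/lift.png",np.hstack([c(T,160,200),c(S,380,225)]))
E
```

```text
time: 4.05
tool_pos: [489.3, 309.6, 263.7]
tcp_rot: [-179.9, 0.0, 104.4]
ft_force: [-0.2, -0.2, -3.3]
finger_gap: 8.7
grip_force: 58.9
t 4.15 pos [489.  309.4 262.9] rot [-179.8    0.   104.4] F [ 0.2 -0.8 -1.9] gap 8.988600921652484 grip 58.876524567604065
shift [-2.8 -0.5 -0. ] shift in target axes [-2.8 -0.1 -0. ] turn [-0.   0.   0.1]
```

View pics/lift.png

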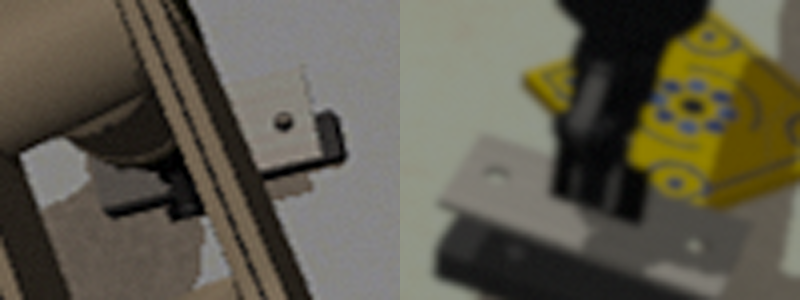

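```bash
python3 -m jog '0 0 0 0 0 .106 1;-.563 -.028 0 0 0 0 1;-.563 -.028 0 0 0 0 1;-.563 -.028 0 0 0 0 1;-.563 -.028 0 0 0 0 1'
python3 -m jog '-.563 -.028 0 0 0 0 1;0 0 0 0 0 0 1;0 0 0 0 0 0 1;0 0 0 0 0 0 1'
python3 - <<'E'
from h import *
T=snapshot("top");S=snapshot("scene")
go([514.6,28.7,265],98.05)
c=lambda s,x,y:cv2.resize(s["img"][y:y+75,x:x+100,::-1],None,fx=4,fy=4,interpolation=cv2.INTER_CUBIC)
cv2.imwrite("pics/over.png",np.hstack([c(T,265,185),c(S,280,190)]))
E
```

```text
time: 4.78
tool_pos: [509.6, 83.6, 263.5]
tcp_rot: [-179.9, -0.0, 98.1]
ft_force: [0.6, -0.1, -1.9]
finger_gap: 8.8
grip_force: 58.9
time: 5.28
tool_pos: [515.1, 30.3, 264.3]
tcp_rot: [-179.9, -0.0, 98.2]
ft_force: [-0.1, -0.2, -2.1]
finger_gap: 8.7
grip_force: 58.9
t 5.375 pos [515.2  30.3 264.6] rot [-180.    -0.    98.2] F [ 0.3 -0.1 -1.7] gap 8.796249571736158 grip 58.87236535549164
shift [-0. -0. -0.] shift in target axes [-0. -0. -0.] turn [-0. -0.  0.]
```

View pics/over.png

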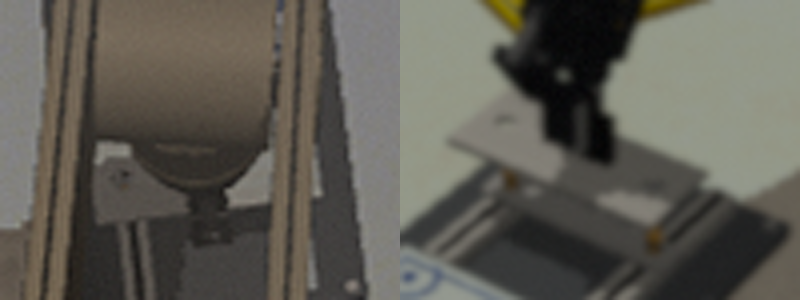

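The cleat is held level above the studs. In the scene view its holes are at about (306.2,219.5) and (343.7,236.7). In the top view the left hole, at (295.7,230), shows brass through it. I'll compare these with the stud positions.

```bash
python3 - <<'E'
from h import *
T=snapshot("top");S=snapshot("scene")
print(onz(T,(295.7,229.8),84))
for z in (82,84,86):
    a=onz(S,(306.2,219.5),z);b=onz(S,(343.7,236.7),z);print(z,a,b,(a+b)/2,np.linalg.norm(a-b))
for n in ("a","b"):pass
g=cv2.cvtColor(S["img"],cv2.COLOR_RGB2GRAY)
print(blobs(g<85,(298,214,314,226),3)[0],blobs(g<70,(334,230,352,244),3)[0])
E
```

```text
[508.4  82.9  84. ]
82 [522.1 -26.5  82. ] [510.4  87.6  82. ] [516.3  30.5  82. ] 114.6241792247026
84 [524.  -24.4  84. ] [512.3  89.3  84. ] [518.2  32.4  84. ] 114.27715534309596
86 [525.9 -22.4  86. ] [514.2  91.   86. ] [520.1  34.3  86. ] 113.9301314614893
[(array([312.2, 214.2]), 4)] [(array([343.3, 235.8]), 11), (array([349.8, 240.8]), 21)]
```

```bash
python3 -m jog '-.007 -.003 .09 0 0 0 1;0 0 .09 0 0 0 1;0 0 .07 0 0 0 1;0 0 0 0 0 0 1;0 0 0 0 0 0 1'
python3 -m jog '0 0 .02 0 0 0 1;0 0 .02 0 0 0 1;0 0 .015 0 0 0 1;0 0 0 0 0 0 1'
python3 -m jog '0 0 .015 0 0 0 1;0 0 .01 0 0 0 1;0 0 0 0 0 0 1'
```

```text
time: 6.1
tool_pos: [515.3, 28.3, 240.0]
tcp_rot: [180.0, 0.0, 98.1]
ft_force: [0.0, -0.2, -2.0]
finger_gap: 9.1
grip_force: 58.9
time: 6.6
tool_pos: [515.1, 28.4, 234.2]
tcp_rot: [-180.0, -0.0, 98.1]
ft_force: [-0.7, -0.5, -1.9]
finger_gap: 8.9
grip_force: 58.9
time: 6.98
tool_pos: [515.0, 28.4, 231.7]
tcp_rot: [-180.0, -0.0, 98.1]
ft_force: [-1.8, 0.8, -1.2]
finger_gap: 9.0
grip_force: 58.9
```

```bash
python3 -m jog '0 0 .015 0 0 0 1;0 0 .01 0 0 0 1;0 0 0 0 0 0 1'; python3 -m jog '0 0 .015 0 0 0 1;0 0 .01 0 0 0 1;0 0 0 0 0 0 1'
```

```text
time: 7.35
tool_pos: [514.8, 28.4, 229.2]
tcp_rot: [-179.9, -0.0, 98.1]
ft_force: [-5.5, 0.2, 1.9]
finger_gap: 9.1
grip_force: 59.7
time: 7.72
tool_pos: [514.7, 28.5, 226.7]
tcp_rot: [-179.9, -0.0, 98.1]
ft_force: [-6.2, 1.1, 3.0]
finger_gap: 8.8
grip_force: 59.8
```

```bash
python3 -m jog '0 -.008 .01 0 0 0 1;0 0 .015 0 0 0 1;0 0 .015 0 0 0 1;0 0 0 0 0 0 1'; python3 -m jog '0 0 .015 0 0 0 1;0 0 .015 0 0 0 1;0 0 0 0 0 0 1'
```

```text
time: 8.22
tool_pos: [514.1, 28.3, 222.4]
tcp_rot: [-179.9, -0.0, 98.1]
ft_force: [-3.8, 1.7, -2.6]
finger_gap: 9.1
grip_force: 59.1
time: 8.6
tool_pos: [514.1, 28.3, 219.5]
tcp_rot: [-179.9, -0.0, 98.1]
ft_force: [-4.8, 1.1, -1.2]
finger_gap: 9.0
grip_force: 59.2
```

```bash
python3 -m jog '0 0 .015 0 0 0 1;0 0 .01 0 0 0 1;0 0 0 0 0 0 1';python3 -m jog '0 0 .01 0 0 0 1;0 0 0 0 0 0 1'
```

```text
time: 8.98
tool_pos: [514.1, 28.4, 217.1]
tcp_rot: [-179.9, -0.0, 98.1]
ft_force: [-5.2, 1.4, -0.5]
finger_gap: 9.0
grip_force: 59.3
time: 9.22
tool_pos: [514.1, 28.3, 216.2]
tcp_rot: [-179.9, -0.0, 98.1]
ft_force: [-6.6, 0.7, 0.7]
finger_gap: 9.1
grip_force: 59.4
```

```bash
for i in 1 2; do python3 -m jog '0 0 .008 0 0 0 1;0 0 0 0 0 0 1' | egrep 'pos|force:|rot'; done
```

```text
tool_pos: [514.5, 28.4, 216.1]
tcp_rot: [180.0, -0.0, 98.1]
ft_force: [-5.7, 2.3, 5.3]
grip_force: 60.0
tool_pos: [515.0, 28.5, 216.1]
tcp_rot: [179.9, -0.0, 98.1]
ft_force: [-7.5, 1.8, 8.2]
grip_force: 60.6
```

Fz is building at TCP z 216, which means the cleat is seated. I'll loosen the grip so it can settle flat, take a look, then re-grip.

```bash
python3 -m jog '0 0 -.015 0 0 0 0.5;0 0 0 0 0 0 0.5;0 0 0 0 0 0 0.5;0 0 0 0 0 0 .5'
python3 - <<'E'
from h import *
T=snapshot("top");S=snapshot("scene")
c=lambda s,x,y:cv2.resize(s["img"][y:y+75,x:x+100,::-1],None,fx=4,fy=4,interpolation=cv2.INTER_CUBIC)
cv2.imwrite("pics/seat.png",np.hstack([c(T,265,185),c(S,280,210)]))
print(blobs(orange(S["img"]),(285,215,365,270),1)[0],blobs(orange(T["img"]),(285,210,350,255),1)[0])
E
```

```text
time: 10.22
tool_pos: [514.5, 28.2, 216.3]
tcp_rot: [180.0, 0.0, 98.1]
ft_force: [0.3, 0.3, 0.1]
finger_gap: 21.4
grip_force: 0.0
[(array([306.7, 232.3]), 9), (array([342.8, 249. ]), 13)] [(array([296.3, 232. ]), 7)]
```

View pics/seat.png

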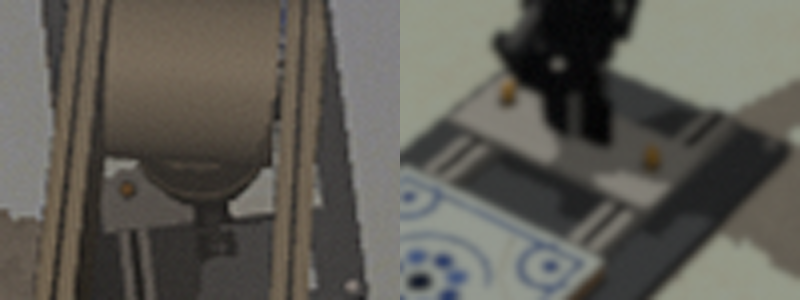

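It is seated, with both brass studs showing through the plate: scene view (306.7,232.3) and (342.8,249), top view (296.3,232). The gap to the tile is about 55 mm. Now I'll re-grip and push.

```bash
python3 -m jog '0 0 0 0 0 0 1;0 0 0 0 0 0 1;0 0 0 0 0 0 1' 50
python3 -m jog '0 .05 0 0 0 0 1;0 .1 0 0 0 0 1;0 .1 0 0 0 0 1;0 0 0 0 0 0 1'
python3 -m jog '0 .1 0 0 0 0 1;0 .1 0 0 0 0 1;0 .03 0 0 0 0 1;0 0 0 0 0 0 1'
```

```text
time: 10.7
tool_pos: [514.4, 28.3, 216.3]
tcp_rot: [180.0, 0.0, 98.1]
ft_force: [-0.5, 0.2, 0.2]
finger_gap: 9.1
grip_force: 51.3
time: 11.2
tool_pos: [539.3, 31.8, 216.3]
tcp_rot: [-180.0, 0.0, 98.1]
ft_force: [-2.2, 0.0, 3.1]
finger_gap: 9.1
grip_force: 51.8
time: 11.7
tool_pos: [561.7, 34.9, 216.3]
tcp_rot: [-179.9, 0.0, 98.1]
ft_force: [-3.3, -1.8, 4.2]
finger_gap: 9.2
grip_force: 52.1
```

```bash
for i in 1 2 3; do python3 -m jog '0 .012 0 0 0 0 1' | egrep 'pos|ft_'; done
```

```text
tool_pos: [562.5, 35.0, 216.3]
ft_force: [-6.7, -2.9, 7.8]
tool_pos: [563.7, 35.2, 216.3]
ft_force: [-6.3, -1.0, 7.2]
tool_pos: [564.9, 35.4, 216.3]
ft_force: [-6.3, -1.7, 7.4]
```

```bash
for i in 1 2; do python3 -m jog '0 .008 0 0 0 0 1' | egrep 'pos|ft_'; done
```

```text
tool_pos: [565.7, 35.5, 216.3]
ft_force: [-6.8, -2.6, 7.2]
tool_pos: [566.4, 35.6, 216.3]
ft_force: [-7.0, -2.8, 6.9]
```

```bash
for i in 1 2 3; do python3 -m jog '0 .006 0 0 0 0 1' | egrep 'pos|ft_'; done
```

```text
tool_pos: [567.0, 35.6, 216.3]
ft_force: [-6.4, -1.9, 7.3]
tool_pos: [567.6, 35.7, 216.3]
ft_force: [-6.9, -1.5, 6.3]
tool_pos: [568.2, 35.8, 216.3]
ft_force: [-8.1, -0.9, 6.6]
```

```bash
for i in 1 2; do python3 -m jog '0 .006 0 0 0 0 1' | egrep 'pos|ft_'; done
```

```text
tool_pos: [568.8, 35.9, 216.3]
ft_force: [-9.1, -1.9, 9.8]
tool_pos: [569.0, 35.9, 216.3]
ft_force: [-10.7, -2.0, 11.1]
```

```bash
python3 -m jog '0 .006 0 0 0 0 1' | egrep 'pos|ft_'
```

```text
tool_pos: [569.5, 36.0, 216.3]
ft_force: [-11.5, -3.2, 13.0]
```

The force has risen from 7 N to 12 N at the predicted distance, so the buffer is touching the tile. Releasing and withdrawing.

```bash
python3 -m jog '0 0 0 0 0 0 1;0 0 0 0 0 0 0.4;0 0 0 0 0 0 0.4;0 0 0 0 0 0 .4'; python3 -m jog '0 0 -.1 0 0 0 .4;0 0 -.5 0 0 0 .4;0 0 -.5 0 0 0 .4;0 -.6 -.1 0 0 0 .4;0 -.6 0 0 0 0 .4'; python3 -m jog '.3 -.6 0 0 0 0 .4;.6 0 0 0 0 0 .4;.6 0 0 0 0 0 .4;.6 0 0 0 0 0 .4;.6 0 0 0 0 0 .4'
python3 - <<'E'
from h import *
T=snapshot("top");S=snapshot("scene")
c=lambda s,x,y:cv2.resize(s["img"][y:y+75,x:x+100,::-1],None,fx=4,fy=4,interpolation=cv2.INTER_CUBIC)
cv2.imwrite("pics/end.png",np.hstack([c(T,265,160),c(S,260,220)]))
to=blobs(orange(T["img"]),(285,180,350,255),1)[0];so=blobs(orange(S["img"]),(265,215,365,300),1)[0];print(to,so)
u=np.array([np.cos(np.radians(8)),np.sin(np.radians(8))]);v=np.array([-u[1],u[0]]);c0=np.array([592.9,40.1])
for p,_ in to:
    q=onz(T,p,45)[:2];print("mount xy",5+(q-c0)@u,(q-c0)@v)
E
```

```text
time: 13.58
tool_pos: [570.7, 36.3, 216.3]
tcp_rot: [180.0, -0.0, 98.1]
ft_force: [-0.1, -0.1, -0.7]
finger_gap: 25.9
grip_force: 0.0
time: 14.2
tool_pos: [451.5, 19.2, 338.8]
tcp_rot: [179.8, 0.1, 98.1]
ft_force: [-1.6, 0.2, 0.9]
finger_gap: 25.3
grip_force: 0.0
time: 14.82
tool_pos: [358.2, 278.8, 337.6]
tcp_rot: [179.9, -0.1, 98.1]
ft_force: [0.1, -0.7, -0.6]
finger_gap: 25.8
grip_force: 0.0
[(array([334.2, 207.4]), 5), (array([294.2, 212.4]), 5)] [(array([292.9, 244.1]), 10), (array([329.5, 261. ]), 10)]
mount xy -18.26826894944128 -55.92060202151757
mount xy -18.358876395597175 54.12648200564624
```

View pics/end.png

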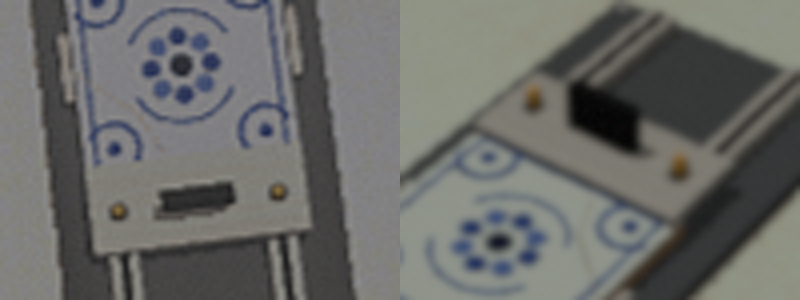

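```bash
python3 - <<'E'
from h import *
for n in("top","scene"):
    a=cv2.imread(f"pics/{n}0.png",0);b=cv2.cvtColor(snapshot(n)["img"],cv2.COLOR_RGB2GRAY)
    x,y,X,Y=(283,152,338,190) if n=="top" else (262,262,310,300)
    print(n,cv2.phaseCorrelate(np.float32(a[y:Y,x:X]),np.float32(b[y:Y,x:X]),cv2.createHanningWindow((X-x,Y-y),cv2.CV_32F)))
E
```

```text
top ((-0.052883482458319975, -0.15255906055712742), 1.0277392794688542)
scene ((-0.031361845870382155, 0.20394758567021043), 0.8586408952871959)
```

```bash
python3 -c "
from bench import *
print(hand_in())"
```

```text
the job is handed in; nothing more can be done
None
```

I handed the job in: the cleat sits on both studs, pushed up until the force showed its cork buffer touching the tile; the tile shifted only about 0.4 mm and the gripper is clear, but no verdict came back.

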